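Fill the wash basket and hang it on the drip stand

TASK

Tip the hinged tray by its handle so that all five brass fittings slide into the basket hanging in front of it, then lower the tray back down flat. After that lift the filled basket off its hooks by its black grip post and carry it over to the drip stand, level and without spilling or setting it down anywhere, and lower it gently so that its bar hangs at rest in both of the stand's hooks. Leave the other things on the table where they are.

Things in the scene. Friction and masses are not known exactly. Their poses are not given: they have to be found in the camera images.
- station: fixed loading station: dark base plate 270 x 190 mm, two grey side plates 170 mm high. Origin on the table below the tray's hinge; x points from the hinge to the tray's handle (roughly world +y), y along the hinge, z up. Two flat hooks at y = +-78 mm, 8 mm wide, reach to -x: seats at z = 150 mm from x = -85 to -35 mm, tips 166 mm high. The basket hangs in them with its bar at x = -60 mm
- hinge (a point): middle of the tray's hinge line, 115 mm above the station's origin
- tray (a joint): tray hinge, rad: 0 = flat on its stop (start), grows as the handle end rises, limit 1.25. Aluminium tray 115 mm long from hinge to back wall, 94 mm wide, walls 32 mm high on three sides, open at the hinge end, 5 mm from the basket's wall and 25 mm above its rim; 0.35 kg. The fittings slide out at about 0.4 to 0.8 rad; let go, it falls back to 0
- tray_handle (a point): middle of the tray's handle: a round steel bar 10 mm thick, 84 mm long, along station y, on two side arms, 44 mm behind the tray's back wall. With the tray flat it is 158 mm from the hinge line along station x and 16 mm above it (131 mm above the table); it swings about the hinge line. The bar can turn between the fingers
- basket: steel basket 110 (x) x 130 (y) x 55 mm (z), wall 3 mm, perforated; origin at its underside's centre. Rigid bail: uprights at y = +-63.5 mm carry a flat bar along y, 24 mm wide, 8 mm thick, 190 mm long, underside 115 mm above the origin; its ends, past the uprights, lie in the hooks. Hanging, the origin is 35 mm above the table. About 0.45 kg empty
- grip_post (a point): point to grasp on the basket's black square grip post, 20 x 20 mm, sides along the basket's x and y, which stands on the middle of the bar from 123 to 179 mm above the basket's origin; this point is at 156 mm
- drip: fixed drip stand: shallow steel pan 170 x 200 mm, rim 12 mm, two grey posts 164 mm high, two flat hooks at y = +-78 mm, 8 mm wide, reaching to -x (the open side, roughly world +y). Origin on the table. Seats at z = 150 mm from x = -25 to +24 mm between upturned tips (166 mm high) and posts. The basket's bar belongs in them along the stand's y, either way round
- drip_seat (a point): middle between the two seats of the drip stand, at the height of their upper faces: the underside of the basket's bar, at its middle, belongs here
- plug_gauge: bystander: standing steel plug gauge, 34 mm across, 75 mm tall; origin at its foot
- spare_fitting: bystander: one brass fitting lying on the table, same as those in the tray
- deburrer: bystander: hand tool with a blue handle, 150 mm long, lying on the table
- oil_bottle: bystander: white bottle 56 mm across, 130 mm tall; origin at its foot
- fit1: one of the five loose brass fittings in the tray: 22 mm cube with 17 mm round stubs on two sides, 38 mm long over them, about 40 g; origin at the centre of its underside as first placed
- fit2: one of the five loose brass fittings in the tray: 22 mm cube with 17 mm round stubs on two sides, 38 mm long over them, about 40 g; origin at the centre of its underside as first placed
- fit3: one of the five loose brass fittings in the tray: 22 mm cube with 17 mm round stubs on two sides, 38 mm long over them, about 40 g; origin at the centre of its underside as first placed
- fit4: one of the five loose brass fittings in the tray: 22 mm cube with 17 mm round stubs on two sides, 38 mm long over them, about 40 g; origin at the centre of its underside as first placed
- fit5: one of the five loose brass fittings in the tray: 22 mm cube with 17 mm round stubs on two sides, 38 mm long over them, about 40 g; origin at the centre of its underside as first placed
There are look-alikes about, which are no part of the job. Leave any red or turquoise look-alike of the fit3 alone.

How it is judged:
By the outcome, as a careful person would: the job done as asked, in the order asked, and still so for the second after the job is handed in, with the robot touching nothing.
It also fails if it takes over 64 s, if anything falls off the work surface, if the arm or the gripper's body presses on something with over 40 N, if the wrist force passes 120 N, or if a joint passes its speed limit or range.

ROBOT

A 7-joint arm with a two-finger parallel gripper is mounted at the origin on the work surface. World frame = base frame: x ahead of the robot, y to its left, z up, the work surface at z = 0. Lengths are in m, angles in rad, forces in N, time in s.
With the tool pointing down it reaches from about 0.4 to 0.85 m from the base axis. Payload 10.4 kg.
Tool frame: the origin (TCP) lies midway between the tips of the shut fingers; the grasp point (between the pads) lies 19 mm behind it (manip.tcp_to_grasp is the distance from the TCP to the grasp point, in m); x points along the fingers, y is the direction in which the jaws open and shut, and the axes are right-handed (so a half turn about x gives the same grasp; the last joint's range is limited). The gripper opens to 85 mm and grips with 20 to 120 N. Pads are 22 mm wide; open, the fingers measure 114 mm over their backs; the gripper's body (76 mm by 85 mm) begins 54 mm behind the grasp point. The pads swing forward as they close: fully open they stand 13 mm farther back than shut.
Start: joints at [-1.343, 0.332, -0.065, 1.46, 0.022, 1.35, -0.088], TCP at [0.155, 0.605, 0.231] pointing down, gripper open.
Joint ranges: [-2.6, 2.6], [-0.5, 2.12], [-1.47, 1.34], [0.16, 2.42], [-1.27, 4.41], [0.06, 2.06], [-2.6, 2.6]. Speed limits (rad/s): [2.22, 2.22, 2.79, 2.79, 3.14, 3.14, 3.14].

INTERFACE

Orientations are given as a unit quaternion [x, y, z, w].
In Python, from workcell import monitor, viewer, manip gives the robot as it stands. The module is installed in compiled form; this text tells all that it offers.
- The arm moves only by the tool send_rows, never from a script. Its arguments are lists of equal length, an entry for each row: "grip": the closure in counts, from 0 (fully open) to 255 (shut); "offset": the shift along the tool's x, y, z in mm, a list of three; "twist": the turn about the tool's x in degrees. In form: {"grip": [grip, ...], "offset": [[tx, ty, tz], ...], "twist": [twist, ...]}. A call has exactly 5 rows; each row is the pose to reach, as a shift and turn from the pose commanded when the call began, along the tool's axes at that moment; what a row does not reach only later rows make up. A row lasts 1/12 s, in which the tool goes at most 41.7 mm and 7.16 degrees, less where a joint would pass 70% of its speed; a pose out of reach is approached as far as the arm can. A call with a gripper value outside its range is refused whole. The fingers move at their own pace and stop on an object; "newtons" is the grip in N (left out, the last holds). Time passes only in rows, so rows that repeat a pose let the fingers close, or fill a call up. It gives the time, the measured TCP pose, the force and the opening at its end, in the units of the state.
- monitor.get_obs(): the state, without advancing time (a new reading comes with each control period).
- viewer.camera(name): name is "scene" or "top" or "wrist"; returns (picture, depth): 480x640x3 uint8, blue, green, red; 480x640 float32, m along the optical axis (not along the pixel's ray), 0 where there is no reading.
- viewer.camera_model(name): a dict with "camera_matrix" (3x3 intrinsics, pixels), "R" (3x3) and "t" (3): a world point X has camera coordinates R X + t; the wrist camera has in their place "mount" (4x4, takes a point from camera to tool coordinates, whose origin is the TCP and whose axes are the tool frame's). Camera axes: x right, y down, z forward; pixel columns grow to the right and rows downward; lengths in m; the calibration is good to about 2 mm. A picture is of the moment at which its call begins: read the wrist's pose just before it. camera_model takes no time and is no camera call.
- manip.hand_in(): hands the job in, once; it reports no verdict.
Trained networks look in the newest picture that a camera, given by its name, has taken for a name from the list of things; names that differ only in an ending like _2 or _b are one class to them, and where a whole thing is asked for, a point or a joint stands for the part that bears it (a point fixed in the world has none). Each returns a list of dicts, best first, with "score" (0 to 1); they miss things now and then, are a little off and sometimes report something else, mostly with a low value. They report only what shows in the picture. A call takes as long as a camera call. They do not tell look-alikes from the thing itself.
- viewer.recognise(target, camera): "box" ([left, top, width, height] in pixels, round what is visible of it).
- viewer.regions_of(target, camera): "region" (480x640 bool, what is visible of it) and "box" ([left, top, width, height] in pixels, round what is visible of it).
- viewer.spot_point(target, camera): "position" ([column, row] in pixels: a listed point, or the origin of a listed thing).
The state is a dict: "clock": time; "joint_pos": joint angles; "joint_velocities": joint speeds; "tau": joint torques, N m; "position": TCP position; "ee_rot": TCP orientation; "ft_force": force on the tool from outside, world axes, zero at the start; "torque": the same for the moment, N m; "grip_width": opening from 0.0 (shut) to 1.0 (fully open).
Only numpy, scipy, OpenCV 4.12 (cv2) and the standard library are available. Lean on these libraries where they do the work, as an engineer would, in place of code of your own. Each camera call takes 0.05 s, during which the arm holds its last target.

## Working session

There is one attempt and no reset: what is moved stays moved. The work goes in short steps, Python scripts to look and compute and a tool call to move; the robot and the scene stay as the last step left them, time stands still between calls to the robot, and variables do not carry over. Pictures are saved under pics/ and viewed, and the job is handed in when it is done.

Besides the shell and the picture viewer there is one more tool, called by a JSON object that holds its "name" and its "arguments". send_rows: Moves the arm, as the interface text tells. Its arguments: {"type":"object","properties":{"grip":{"type":"array","items":{"type":"number"}},"offset":{"type":"array","items":{"type":"array","items":{"type":"number"}}},"twist":{"type":"array","items":{"type":"number"}},"newtons":{"type":"number"}},"required":["grip","offset","twist"]}

```bash
mkdir -p pics; ls
python3 - <<'E'
from workcell import monitor, viewer, manip
import cv2, numpy as np
o=monitor.get_obs(); print(o)
print(manip.tcp_to_grasp)
for c in ["scene","top"]:
    p,d=viewer.camera(c); cv2.imwrite(f"pics/{c}0.png",p); np.save(f"/tmp/{c}d.npy",d)
    m=viewer.camera_model(c); print(c,m)
print(viewer.camera_model("wrist"))
for c in ["scene","top"]:
  for n in ["hinge","tray_handle","grip_post","drip_seat","station","drip","basket"]:
    print(c,n,[(np.round(r["position"],1).tolist(),round(r["score"],2)) for r in viewer.spot_point(n,c)])
print(monitor.get_obs()["clock"])
E
```

```text
pics
{'clock': 0.0, 'joint_pos': array([-1.34260709,  0.33289211, -0.06469667,  1.46093223,  0.02160124,
        1.3498813 , -0.08852374]), 'joint_velocities': array([-0.00125992, -0.00068269,  0.00015561,  0.00119408,  0.0007543 ,
       -0.00035572,  0.00037743]), 'tau': array([-1.54591216e-03, -6.25444508e+01,  4.80538595e-02, -3.91611671e+01,
        1.60825427e-02,  9.89140099e-03,  2.71322847e-05]), 'position': array([0.15502142, 0.60509177, 0.23050761]), 'ee_rot': array([ 0.0879376 ,  0.70159365, -0.08893684,  0.70151519]), 'ft_force': array([ 0.32263969,  0.89371321, -0.10552202]), 'torque': array([0.00120731, 0.0087433 , 0.00363521]), 'grip_width': 0.997299109495483}
0.0187
scene {'camera_matrix': array([[547.41607939,   0.        , 316.49017565],
       [  0.        , 547.41607939, 237.18657889],
       [  0.        ,   0.        ,   1.        ]]), 'R': array([[-0.81329299,  0.58180563, -0.00753163],
       [ 0.43881582,  0.60480776, -0.66456622],
       [-0.38209317, -0.54379204, -0.74719142]]), 't': array([ 0.42091917, -0.2173693 ,  1.49734922])}
top {'camera_matrix': arr
[... 790 characters left out ...]
       [ 0.00000000e+00,  0.00000000e+00,  0.00000000e+00,
         1.00000000e+00]])}
scene hinge [([382.2, 277.0], 0.66)]
scene tray_handle [([438.2, 324.8], 0.58)]
scene grip_post [([360.9, 234.2], 0.67)]
scene drip_seat []
scene station [([371.5, 314.1], 0.75), ([440.3, 324.6], 0.32)]
scene drip [([271.8, 174.7], 0.64)]
scene basket [([358.0, 280.1], 0.59)]
top hinge [([235.5, 281.6], 0.96)]
top tray_handle [([153.9, 283.8], 0.79)]
top grip_post [([259.1, 275.2], 0.93), ([266.6, 285.4], 0.19)]
top drip_seat [([350.1, 331.2], 0.69), ([500.1, 305.1], 0.55)]
top station [([244.2, 292.4], 0.96)]
top drip [([483.6, 311.9], 0.64)]
top basket [([268.6, 285.2], 0.73), ([234.6, 281.0], 0.52)]
0.8
```

View pics/scene0.png

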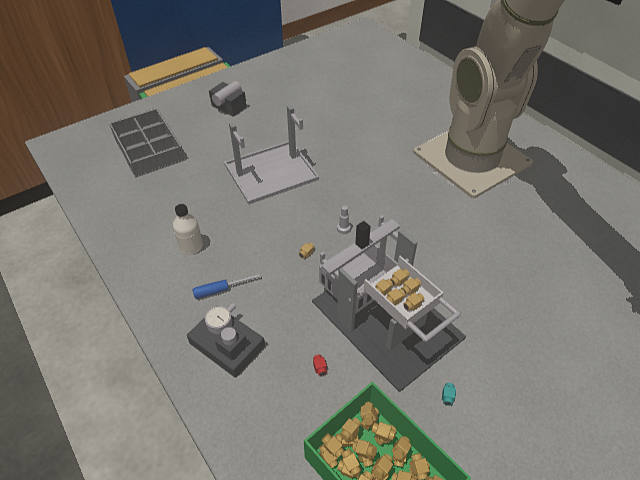

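View pics/top0.png

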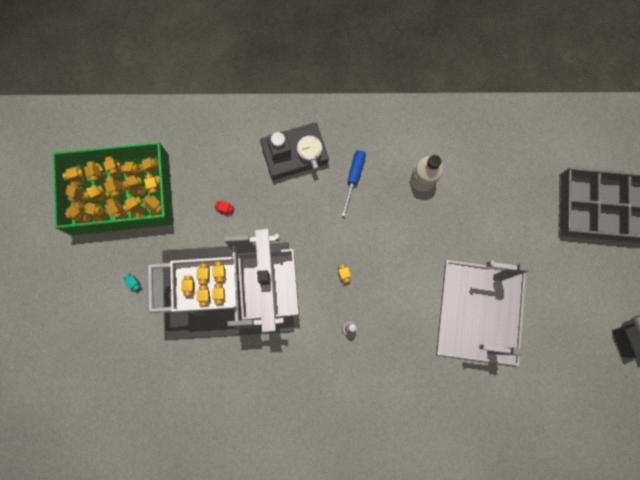

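```bash
cat > h.py <<'E'
import numpy as np, cv2
from workcell import monitor, viewer, manip
from scipy.spatial.transform import Rotation as Ro
def ray(c,uv,z):
    m=viewer.camera_model(c);K,R,t=m["camera_matrix"],m["R"],m["t"]
    d=R.T@np.linalg.inv(K)@np.array([uv[0],uv[1],1.]); o=-R.T@t
    return o+d*(z-o[2])/d[2]
def cloud(c,d):
    m=viewer.camera_model(c);K=m["camera_matrix"]
    v,u=np.mgrid[0:480,0:640]
    P=np.stack([(u-K[0,2])/K[0,0]*d,(v-K[1,2])/K[1,1]*d,d],-1)
    if "R" in m: X=(P-m["t"])@m["R"]
    else:
        o=monitor.get_obs(); T=m["mount"]; X=P@T[:3,:3].T+T[:3,3]
        X=X@Ro.from_quat(o["ee_rot"]).as_matrix().T+o["position"]
    X[d<=0]=np.nan
    return X
E
python3 - <<'E'
from h import *
pts={"top":{"hinge":((235.5,281.6),.115),"handle":((153.9,283.8),.131),"post":((259.1,275.2),.191),"station":((244.2,292.4),0),"drip":((483.6,311.9),0),"seat":((500.1,305.1),.15)},
"scene":{"hinge":((382.2,277),.115),"handle":((438.2,324.8),.131),"post":((360.9,234.2),.191),"station":((371.5,314.1),0),"drip":((271.8,174.7),0)}}
for c in pts:
  for n,(uv,z) in pts[c].items(): print(c,n,ray(c,uv,z).round(4))
for c in ["top","scene"]:
  d=np.load(f"/tmp/{c}d.npy"); X=cloud(c,d)
  # drip stuff
  m=(X[...,2]>.135)&(X[...,2]<.2)&(X[...,1]<-.15)&(X[...,1]>-.45)&(X[...,0]>.2)&(X[...,0]<.75)
  n,l,s,cen=cv2.connectedComponentsWithStats(m.astype(np.uint8))
  for i in range(1,n):
    if s[i,4]>5:
      q=X[l==i]; print(c,s[i],"min",q.min(0).round(3),"max",q.max(0).round(3),"mean",q.mean(0).round(3))
  # basket bar
  m=(X[...,2]>.152)&(X[...,2]<.164)&(X[...,1]<.25)&(X[...,1]>0)&(X[...,0]>.2)&(X[...,0]<.75)
  n,l,s,cen=cv2.connectedComponentsWithStats(m.astype(np.uint8))
  for i in range(1,n):
    if s[i,4]>20:
      q=X[l==i]; print("bar",c,s[i],q.min(0).round(3),q.max(0).round(3),cv2.minAreaRect((q[:,:2]*1000).astype(np.float32)))
  m=(X[...,2]>.20)&(X[...,2]<.225)&(X[...,1]<.25)&(X[...,1]>0)&(X[...,0]>.2)&(X[...,0]<.75)
  q=X[m]; print("posttop",c,len(q),q.min(0).round(3),q.max(0).round(3),q.mean(0).round(4))
  m=(X[...,2]>.006)&(X[...,2]<.05)&(X[...,1]<-.1)&(X[...,1]>-.42)&(X[...,0]>.25)&(X[...,0]<.65)
  n,l,s,cen=cv2.connectedComponentsWithStats(m.astype(np.uint8))
  for i in range(1,n):
    if s[i,4]>300:
      q=X[l==i]; print("pan",c,s[i],q.min(0).round(3),q.max(0).round(3),cv2.minAreaRect((q[:,:2]*1000).astype(np.float32)))
t=cv2.imread("pics/top0.png"); 
cv2.imwrite("pics/crop1.png",np.hstack([cv2.resize(t[220:350,140:310],None,fx=2.3,fy=2.3),cv2.resize(t[250:380,420:545],None,fx=2.3,fy=2.3)]))
E
```

```text
top hinge [0.5327 0.2325 0.115 ]
top handle [0.5282 0.3849 0.131 ]
top post [0.5348 0.1803 0.191 ]
top station [0.523  0.2289 0.    ]
top drip [ 0.4759 -0.2789  0.    ]
top seat [ 0.4792 -0.2655  0.15  ]
scene hinge [0.5249 0.2352 0.115 ]
scene handle [0.5222 0.3864 0.131 ]
scene post [0.5337 0.1725 0.191 ]
scene station [0.5426 0.2357 0.    ]
scene drip [ 0.4767 -0.2616  0.    ]
top [486 260  43  13 277] min [ 0.542 -0.319  0.136] max [ 0.563 -0.246  0.168] mean [ 0.552 -0.286  0.154]
top [479 344  44  11 247] min [ 0.389 -0.295  0.137] max [ 0.408 -0.223  0.17 ] mean [ 0.398 -0.263  0.155]
bar top [ 254  229   23  103 1175] [0.436 0.152 0.152] [0.627 0.193 0.163] ((531.8905029296875, 172.7556915283203), (189.85848999023438, 30.293859481811523), 4.196964263916016)
bar top [229 240  14   3  21] [0.603 0.215 0.152] [0.606 0.24  0.163] ((604.43994140625, 227.6090545654297), (1.3165926933288574, 24.51418685913086), 3.8982508182525635)
posttop top 139 [0.521 0.163 0.201] [0.541 0.182 0.219] [0.5312 0.1723 0.2134]
pan top [436 260  84 106 632] [ 0.365 -0.344  0.006] [ 0.587 -0.172  0.018]
[... 402 characters left out ...]
.573974609375, 174.4110107421875), (190.6611785888672, 32.5260124206543), 3.209172248840332)
bar scene [397 233  20  17  84] [0.447 0.189 0.152] [0.457 0.24  0.164] ((453.43792724609375, 215.08836364746094), (8.804685592651367, 51.18276596069336), 4.683590412139893)
bar scene [338 273  19  18  79] [0.604 0.203 0.152] [0.612 0.25  0.164] ((610.4882202148438, 226.48587036132812), (6.989307880401611, 47.507835388183594), 8.971428871154785)
posttop scene 139 [0.52  0.162 0.201] [0.542 0.186 0.217] [0.5327 0.1754 0.2109]
pan scene [224 141  95  63 823] [ 0.368 -0.37   0.006] [ 0.586 -0.171  0.05 ] ((473.9582824707031, -270.175048828125), (177.6589813232422, 202.71237182617188), 81.29241943359375)
```

Run:
```python
import cv2
s=cv2.imread("pics/scene0.png")
cv2.imwrite("pics/crop2.png",cv2.resize(s[190:400,290:480],None,fx=2.8,fy=2.8))
```

```text
(no output)
```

View pics/crop1.png

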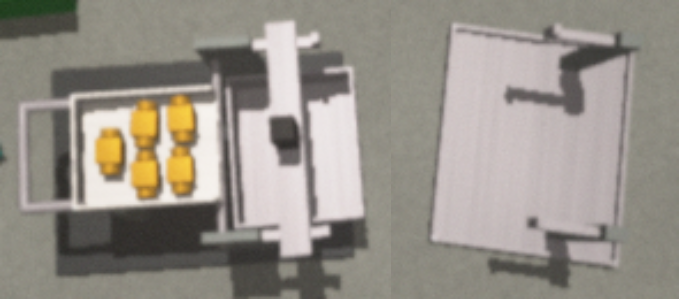

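View pics/crop2.png

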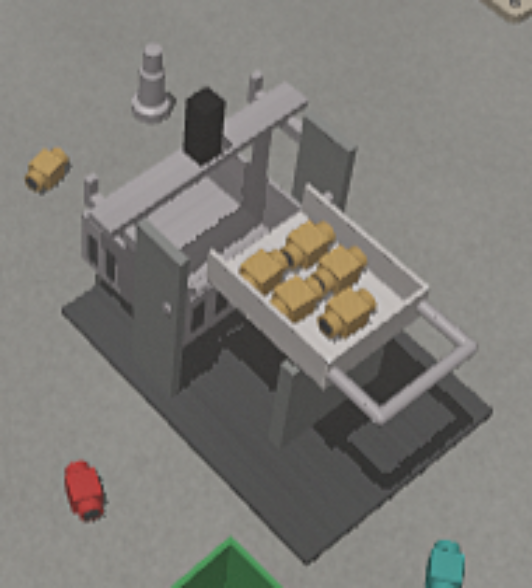

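Run:
```python
from h import *
def line(q,nm):
    vx,vy,x0,y0=cv2.fitLine((q[:,:2]).astype(np.float32),cv2.DIST_HUBER,0,.001,.001).ravel()
    print(nm,len(q),"ang",np.degrees(np.arctan2(vy,vx)).round(2),"c",q.mean(0).round(4),q.min(0).round(4),q.max(0).round(4))
for c in ["top","scene"]:
  X=cloud(c,np.load(f"/tmp/{c}d.npy")); x,y,z=X[...,0],X[...,1],X[...,2]
  m=(z>.12)&(z<.145)&(y>.375)&(y<.43)&(x>.45)&(x<.62); line(X[m],c+" handle")
  m=(z>.154)&(z<.162)&(y>.14)&(y<.22)&(x>.43)&(x<.64)
  q=X[m]; 
  vx,vy,x0,y0=cv2.fitLine(q[:,:2].astype(np.float32),cv2.DIST_HUBER,0,.001,.001).ravel()
  for k in range(3):
    r=-(q[:,0]-x0)*vy+(q[:,1]-y0)*vx; k=np.abs(r)<.015; 
    vx,vy,x0,y0=cv2.fitLine(q[k,:2].astype(np.float32),cv2.DIST_HUBER,0,.001,.001).ravel()
  line(q[k],c+" bar")
  for lo,hi in((.58,.64),(.42,.48)):
    m=(z>.13)&(z<.19)&(y>.19)&(y<.27)&(x>lo)&(x<hi); line(X[m],c+" side")
    m=(z>.164)&(z<.19)&(y>.19)&(y<.27)&(x>lo)&(x<hi)
    if m.sum()>3: line(X[m],c+" sidetop")
  m=(z>.003)&(z<.02)&(y>.08)&(y<.42)&(x>.40)&(x<.66)
  print(c,"base",cv2.minAreaRect((X[m][:,:2]*1000).astype(np.float32)), np.median(z[m]))
  for lo,hi in((.5,.6),(.35,.45)):
    m=(z>.14)&(z<.18)&(y>-.35)&(y<-.2)&(x>lo)&(x<hi); line(X[m],c+" driphook")
    for zz in((.146,.153),(.160,.172)):
      k=m&(z>zz[0])&(z<zz[1]); print(zz,k.sum(),X[k].min(0).round(3),X[k].max(0).round(3))
```

```text
top handle 328 ang 2.04 c [0.5229 0.3892 0.1353] [0.4747 0.375  0.1287] [0.5679 0.3988 0.1418]
top bar 1095 ang 4.26 c [0.5297 0.1725 0.1582] [0.4364 0.1553 0.154 ] [0.6268 0.1915 0.1619]
top side 244 ang -83.33 c [0.6071 0.2207 0.1588] [0.6026 0.1911 0.13  ] [0.6248 0.248  0.1764]
top sidetop 117 ang -86.56 c [0.6079 0.2256 0.1701] [0.6028 0.203  0.1642] [0.6134 0.248  0.1764]
top side 152 ang -86.94 c [0.452  0.2147 0.1651] [0.4475 0.1909 0.1307] [0.4578 0.2402 0.1754]
top sidetop 116 ang -87.23 c [0.4524 0.217  0.17  ] [0.4475 0.1945 0.1645] [0.4578 0.2402 0.1754]
top base ((530.11474609375, 250.04234313964844), (339.99774169921875, 259.6720275878906), 89.95767974853516) 0.007534754952109842
top driphook 266 ang 81.85 c [ 0.5518 -0.2855  0.1545] [ 0.5417 -0.319   0.1403] [ 0.5624 -0.246   0.1676]
(0.146, 0.153) 115 [ 0.543 -0.318  0.146] [ 0.562 -0.246  0.153]
(0.16, 0.172) 88 [ 0.543 -0.319  0.16 ] [ 0.562 -0.246  0.168]
top driphook 242 ang 81.58 c [ 0.3984 -0.2625  0.1552] [ 0.3892 -0.2954  0.1401] [ 0.4081 -0.2228  0.1702]
(0.146, 0.153) 113 [ 0.389 -0.285  0.146] [ 0.406 -0.2
[... 562 characters left out ...]
ne sidetop 113 ang -86.84 c [0.4521 0.2183 0.169 ] [0.4456 0.1948 0.164 ] [0.457  0.2417 0.1731]
scene base ((529.9996948242188, 250.0485076904297), (259.1395263671875, 339.5733337402344), 0.026983674615621567) 0.007945046828649962
scene driphook 156 ang 82.71 c [ 0.5526 -0.2835  0.1539] [ 0.54   -0.3196  0.1402] [ 0.5613 -0.2424  0.1674]
(0.146, 0.153) 56 [ 0.542 -0.315  0.146] [ 0.561 -0.244  0.153]
(0.16, 0.172) 45 [ 0.54 -0.32  0.16] [ 0.56  -0.242  0.167]
scene driphook 157 ang 83.56 c [ 0.3988 -0.2603  0.1532] [ 0.3871 -0.2981  0.1402] [ 0.4074 -0.2216  0.1676]
(0.146, 0.153) 58 [ 0.391 -0.297  0.147] [ 0.407 -0.223  0.153]
(0.16, 0.172) 41 [ 0.387 -0.297  0.16 ] [ 0.406 -0.223  0.168]
```

```bash
cat >> h.py <<'E'
def move(target,ybar=None,ref=None):
    """print tool offset mm to reach target TCP, and twist to align tool y to dir angle ybar (deg, mod 180)"""
    o=monitor.get_obs(); R=Ro.from_quat(o["ee_rot"]).as_matrix()
    off=R.T@(np.array(target)-o["position"])*1000
    yy=np.degrees(np.arctan2(R[1,1],R[0,1]))
    print("t",round(o["clock"],2),"pos",o["position"].round(4),"y-ang",yy.round(2),"xaxis",R[:,0].round(4),"F",o["ft_force"].round(1),"w",round(o["grip_width"],3))
    print("offset",off.round(1))
    if ybar is not None:
        # twist + about tool x (down) => world z rotation negative
        d=((yy-ybar)+90)%180-90
        print("twist",d.round(2))
E
python3 - <<'E'
from h import *
move([.5215,.387,.231],93.4)
X=cloud("top",np.load("/tmp/topd.npy"));P=cv2.imread("pics/top0.png")
x,y,z=X[...,0],X[...,1],X[...,2]
for lo,hi in((.5,.6),(.35,.45)):
    for zz in((.146,.153),(.160,.172)):
        k=(z>zz[0])&(z<zz[1])&(y>-.35)&(y<-.2)&(x>lo)&(x<hi); q=X[k]
        print(zz, np.unique((q[:,1]*200).round()/200,return_counts=True))
E
```

```text
t 0.8 pos [0.1551 0.6055 0.2314] y-ang 75.63 xaxis [ 0.e+00  2.e-04 -1.e+00] F [0.7 0.4 0.3] w 0.999
offset [ 3.000e-01 -1.207e+02  4.091e+02]
twist -17.77
(0.146, 0.153) (array([-0.32 , -0.315, -0.31 , -0.305, -0.3  , -0.295, -0.29 , -0.285,
       -0.28 , -0.275, -0.27 , -0.265, -0.26 , -0.255, -0.25 , -0.245]), array([ 1,  1,  3,  1, 14, 12,  9, 12, 11, 12,  9, 11,  9,  4,  1,  5]))
(0.16, 0.172) (array([-0.32 , -0.315, -0.31 , -0.305, -0.3  , -0.255, -0.25 , -0.245]), array([ 6, 18, 18, 16,  9,  1, 15,  5]))
(0.146, 0.153) (array([-0.285, -0.28 , -0.275, -0.27 , -0.265, -0.26 , -0.255, -0.25 ,
       -0.245, -0.24 , -0.235, -0.225]), array([ 1,  7, 14, 10, 13, 12,  9, 15, 13,  9,  8,  2]))
(0.16, 0.172) (array([-0.295, -0.29 , -0.285, -0.28 , -0.23 , -0.225]), array([14, 19, 13, 19,  7, 16]))
```

{"name": "send_rows", "arguments": {"grip": [0,0,0,0,0], "offset": [[0,-12,41],[0,-24,80],[0,-36,119],[0,-48,158],[0,-60,197]], "twist": [-3,-6,-9,-12,-17.8]}}

```text
clock: 1.22
position: [0.3325, 0.4972, 0.2316]
ee_rot: [-0.022, 0.707, 0.022, 0.707]
ft_force: [0.3, 1.4, -0.1]
grip_width: 0.998
```

Run:
```python
from h import *
move([.5215,.387,.231],93.4)
```

```text
t 1.22 pos [0.3325 0.4972 0.2316] y-ang 93.54 xaxis [ 3.e-04  5.e-04 -1.e+00] F [ 0.3  1.4 -0.1] w 0.998
offset [   0.6 -121.7  181.8]
twist 0.14
```

{"name": "send_rows", "arguments": {"grip": [0,0,0,0,0], "offset": [[0,-23,34],[0,-46,68],[0,-69,102],[0,-92,136],[0,-122,180]], "twist": [0,0,0,0,0]}}

```text
clock: 1.63
position: [0.5095, 0.3922, 0.2316]
ee_rot: [-0.021, 0.707, 0.021, 0.707]
ft_force: [-0.0, 1.2, 0.7]
grip_width: 0.999
```

Run:
```python
from h import *
move([.5215,.387,.231],93.4)
o=monitor.get_obs(); p,d=viewer.camera("wrist"); cv2.imwrite("pics/w1.png",p)
X=cloud("wrist",d); x,y,z=X[...,0],X[...,1],X[...,2]
print([(r["position"],r["score"]) for r in viewer.spot_point("tray_handle","wrist")])
m=(z>.12)&(z<.145)&(y>.37)&(y<.42)&(x>.45)&(x<.62)
q=X[m];print(len(q),q.min(0).round(4),q.max(0).round(4))
k=(q[:,0]>.49)&(q[:,0]<.55); print(q[k].mean(0),cv2.fitLine(q[k,:2].astype(np.float32),cv2.DIST_HUBER,0,.001,.001).ravel())
```

```text
t 1.63 pos [0.5095 0.3922 0.2316] y-ang 93.45 xaxis [ 3.e-04  5.e-04 -1.e+00] F [-0.   1.2  0.7] w 0.999
offset [ 0.6 -5.9 11.6]
twist 0.05
[([321.4, 248.1], 0.84)]
2407 [0.4808 0.37   0.1295] [0.5743 0.3895 0.138 ]
[0.51868884 0.38231054 0.13499954] [0.9987625  0.04973377 0.51868886 0.38231054]
```

View pics/w1.png

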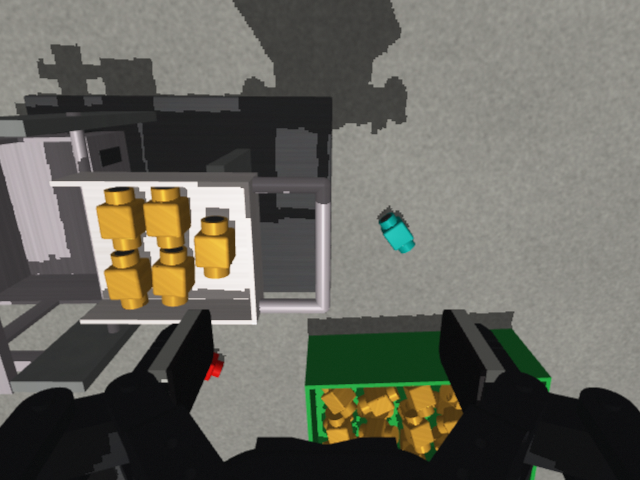

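Run:
```python
from h import *
o=monitor.get_obs(); p,d=viewer.camera("wrist"); 
X=cloud("wrist",d); x,y,z=X[...,0],X[...,1],X[...,2]
m=(z>.12)&(z<.145)&(y>.37)&(y<.42)&(x>.45)&(x<.62)
q=X[m];print(len(q),q.min(0).round(4),q.max(0).round(4))
k=(q[:,0]>.49)&(q[:,0]<.55)&(q[:,1]>.372); print(q[k].mean(0),q[k].min(0),q[k].max(0))
mid=(q[:,0].min()+q[:,0].max())/2
move([mid,q[k,1].mean(),.112],93.4)
```

```text
3008 [0.4692 0.37   0.1293] [0.5636 0.4017 0.1382]
[0.51902026 0.39459475 0.13537208] [0.49001405 0.38800515 0.13060343] [0.54995779 0.40111735 0.13816713]
t 1.78 pos [0.5115 0.3898 0.2311] y-ang 93.05 xaxis [ 0.0011 -0.0014 -1.    ] F [-0.3  1.3 -0.3] w 0.998
offset [119.1   4.7   5. ]
twist -0.35
```

{"name": "send_rows", "arguments": {"grip": [0,0,0,0,0], "offset": [[0,0,8],[0,0,8],[0,0,8],[0,0,8],[0,0,8]], "twist": [0,0,0,0,0]}}

```text
clock: 2.2
position: [0.5153, 0.3947, 0.2314]
ee_rot: [-0.022, 0.707, 0.022, 0.707]
ft_force: [-0.1, 0.4, 0.5]
grip_width: 0.998
```

Run:
```python
from h import *
for i in range(2):
  move([.52,.39,.112],93.4)
  o=monitor.get_obs(); p,d=viewer.camera("wrist"); 
  X=cloud("wrist",d); x,y,z=X[...,0],X[...,1],X[...,2]
  m=(z>.12)&(z<.145)&(y>.37)&(y<.42)&(x>.45)&(x<.62)
  q=X[m];print(len(q),q.min(0).round(4),q.max(0).round(4))
  k=(q[:,0]>.49)&(q[:,0]<.55)&(q[:,1]>.372); print(q[k].mean(0),q[k].min(0),q[k].max(0))
mid=(q[:,0].min()+q[:,0].max())/2
move([mid,q[k,1].mean(),.112],93.4)
```

```text
t 2.2 pos [0.5153 0.3947 0.2314] y-ang 93.52 xaxis [-2.e-04  3.e-04 -1.e+00] F [-0.1  0.4  0.5] w 0.998
offset [119.4  -5.    4.4]
twist 0.12
2842 [0.4728 0.37   0.1297] [0.5662 0.3981 0.1383]
[0.51877437 0.39086426 0.13537675] [0.49003594 0.38433428 0.13081308] [0.54999483 0.39734024 0.13831009]
t 2.25 pos [0.5154 0.3945 0.2314] y-ang 93.5 xaxis [-1.e-04  3.e-04 -1.e+00] F [-0.3  0.7  0.6] w 1.004
offset [119.4  -4.8   4.3]
twist 0.1
2866 [0.4727 0.3701 0.1284] [0.5664 0.3979 0.1382]
[0.51887263 0.39084981 0.13536967] [0.49000018 0.38480796 0.13051012] [0.54993919 0.39714128 0.13821952]
t 2.3 pos [0.5155 0.3943 0.2314] y-ang 93.49 xaxis [-1.e-04  3.e-04 -1.e+00] F [-0.  -0.4  0.9] w 1.0
offset [119.4  -3.8   3.8]
twist 0.09
```

{"name": "send_rows", "arguments": {"grip": [140,140,140,140,140], "offset": [[10,-1,1],[20,-2,2],[30,-3,3],[40,-4,4],[45,-4,4]], "twist": [0,0,0,0,0], "newtons": 40}}

```text
clock: 2.72
position: [0.52, 0.3891, 0.1838]
ee_rot: [-0.022, 0.708, 0.02, 0.706]
ft_force: [-0.1, -0.5, -0.1]
grip_width: 0.451
```

{"name": "send_rows", "arguments": {"grip": [140,140,140,140,140], "offset": [[15,0,0],[30,0,0],[45,0,0],[60,0,0],[74,0,0]], "twist": [0,0,0,0,0]}}

```text
clock: 3.13
position: [0.5201, 0.3899, 0.1109]
ee_rot: [-0.021, 0.707, 0.021, 0.707]
ft_force: [-0.7, -0.0, -0.9]
grip_width: 0.452
```

Run:
```python
from h import *
move([.5197,.3905,.112],93.4)
p,d=viewer.camera("wrist"); cv2.imwrite("pics/w2.png",p)
p,d=viewer.camera("scene"); cv2.imwrite("pics/s2.png",cv2.resize(p[190:400,290:480],None,fx=2.8,fy=2.8))
```

```text
t 3.13 pos [0.5201 0.3899 0.1109] y-ang 93.43 xaxis [-5.e-04 -3.e-04 -1.e+00] F [-0.7 -0.  -0.9] w 0.452
offset [-1.1  0.6 -0.4]
twist 0.03
```

View pics/w2.png

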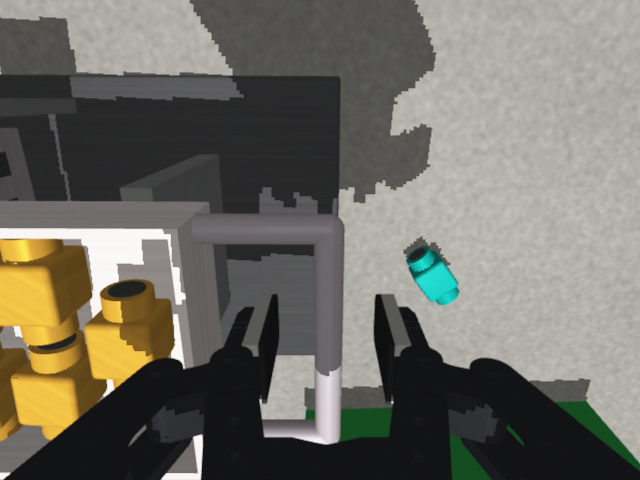

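View pics/s2.png

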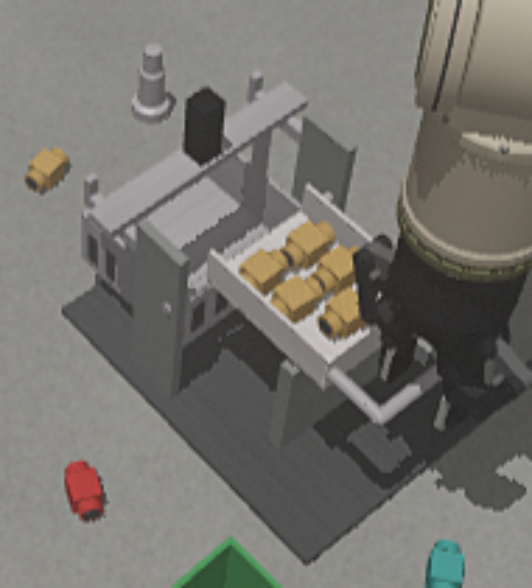

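{"name": "send_rows", "arguments": {"grip": [255,255,255,255,255], "offset": [[0,0,0],[0,0,0],[0,0,0],[0,0,0],[0,0,0]], "twist": [0,0,0,0,0], "newtons": 40}}

```text
clock: 3.65
position: [0.5208, 0.3907, 0.1135]
ee_rot: [-0.021, 0.706, 0.022, 0.707]
ft_force: [0.7, 1.2, 3.7]
grip_width: 0.095
```

Run:
```python
from h import *
move([.5197,.3905,.112],93.4)
r=np.hypot(.158,.016);a0=np.arctan2(16,158)
for th in np.arange(0,1.11,.05):
    print(round(th,2),"up",round(1000*(r*np.sin(a0+th)-.016),1),"back",round(1000*(r*np.cos(a0+th)-.158),1))
```

```text
t 3.65 pos [0.5208 0.3907 0.1135] y-ang 93.43 xaxis [ 0.0015  0.0017 -1.    ] F [0.7 1.2 3.7] w 0.095
offset [ 1.5 -0.2 -1.1]
twist 0.03
0.0 up -0.0 back 0.0
0.05 up 7.9 back -1.0
0.1 up 15.7 back -2.4
0.15 up 23.4 back -4.2
0.2 up 31.1 back -6.3
0.25 up 38.6 back -8.9
0.3 up 46.0 back -11.8
0.35 up 53.2 back -15.1
0.4 up 60.3 back -18.7
0.45 up 67.1 back -22.7
0.5 up 73.8 back -27.0
0.55 up 80.2 back -31.7
0.6 up 86.4 back -36.6
0.65 up 92.4 back -41.9
0.7 up 98.0 back -47.5
0.75 up 103.4 back -53.3
0.8 up 108.5 back -59.4
0.85 up 113.3 back -65.7
0.9 up 117.7 back -72.3
0.95 up 121.8 back -79.1
1.0 up 125.6 back -86.1
1.05 up 129.0 back -93.3
1.1 up 132.1 back -100.6
```

{"name": "send_rows", "arguments": {"grip": [255,255,255,255,255], "offset": [[-8,-1,0],[-15.7,-2.4,0],[-23.4,-4.2,0],[-31,-6.3,0],[-38.6,-8.9,0]], "twist": [0,0,0,0,0]}}

```text
clock: 4.07
position: [0.5212, 0.3824, 0.1517]
ee_rot: [-0.021, 0.706, 0.022, 0.707]
ft_force: [4.1, 5.8, -2.6]
grip_width: 0.102
```

{"name": "send_rows", "arguments": {"grip": [255,255,255,255,255], "offset": [[-7.4,-2.9,0],[-14.6,-6.2,0],[-18.8,-8.3,0],[-21.7,-9.8,0],[-24.5,-11.4,0]], "twist": [0,0,0,0,0]}}

```text
clock: 4.48
position: [0.5218, 0.3715, 0.1765]
ee_rot: [-0.02, 0.706, 0.023, 0.707]
ft_force: [2.8, 6.9, 0.2]
grip_width: 0.099
```

Run:
```python
from h import *
move([.5197,.3905,.112],93.4)
p,d=viewer.camera("scene"); cv2.imwrite("pics/s3.png",cv2.resize(p[170:400,270:480],None,fx=2.6,fy=2.6))
```

```text
t 4.48 pos [0.5218 0.3715 0.1765] y-ang 93.48 xaxis [ 0.0018  0.0032 -1.    ] F [2.8 6.9 0.2] w 0.099
offset [64.6 18.9 -1. ]
twist 0.08
```

View pics/s3.png

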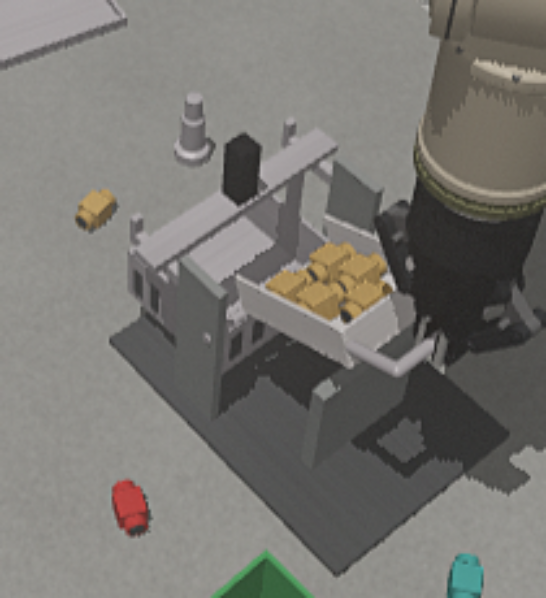

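{"name": "send_rows", "arguments": {"grip": [255,255,255,255,255], "offset": [[-5.4,-3.2,0],[-9.4,-5.8,0],[-12,-7.6,0],[-15.9,-10.4,0],[-18.4,-12.3,0]], "twist": [0,0,0,0,0]}}

```text
clock: 4.95
position: [0.5225, 0.3596, 0.1953]
ee_rot: [-0.02, 0.706, 0.023, 0.708]
ft_force: [2.1, 7.6, 0.4]
grip_width: 0.095
```

Run:
```python
from h import *
move([.5197,.3905,.112],93.4)
p,d=viewer.camera("scene"); cv2.imwrite("pics/s4.png",cv2.resize(p[170:400,270:480],None,fx=2.6,fy=2.6))
```

```text
t 4.95 pos [0.5225 0.3596 0.1953] y-ang 93.51 xaxis [ 0.0021  0.0041 -1.    ] F [2.1 7.6 0.4] w 0.095
offset [83.5 30.6 -1.1]
twist 0.11
```

View pics/s4.png

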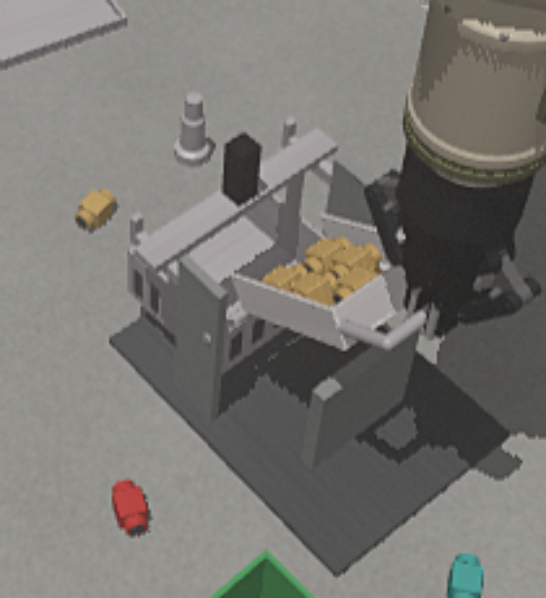

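{"name": "send_rows", "arguments": {"grip": [255,255,255,255,255], "offset": [[-2.5,-2,0],[-4.9,-4,0],[-7.3,-6.1,0],[-9.7,-8.2,0],[-12,-10.4,0]], "twist": [0,0,0,0,0]}}

```text
clock: 5.42
position: [0.523, 0.3498, 0.2076]
ee_rot: [-0.02, 0.706, 0.024, 0.708]
ft_force: [1.9, 8.3, 3.0]
grip_width: 0.099
```

Run:
```python
from h import *
move([.5197,.3905,.112],93.4)
p,d=viewer.camera("scene"); cv2.imwrite("pics/s5.png",cv2.resize(p[170:400,270:480],None,fx=2.6,fy=2.6))
```

```text
t 5.42 pos [0.523  0.3498 0.2076] y-ang 93.53 xaxis [ 0.0025  0.0049 -1.    ] F [1.9 8.3 3. ] w 0.099
offset [95.7 40.3 -1.1]
twist 0.13
```

View pics/s5.png

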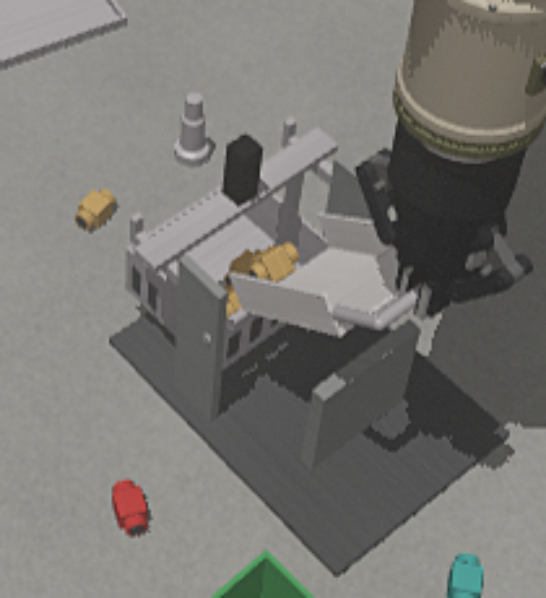

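They're sliding out. A little further to make sure, then look.

{"name": "send_rows", "arguments": {"grip": [255,255,255,255,255], "offset": [[-2.3,-2.2,0],[-4.5,-4.5,0],[-6.7,-6.8,0],[-8.9,-9.2,0],[-11,-11.6,0]], "twist": [0,0,0,0,0]}}

```text
clock: 5.88
position: [0.5236, 0.3387, 0.219]
ee_rot: [-0.02, 0.706, 0.024, 0.708]
ft_force: [0.6, 9.0, 5.6]
grip_width: 0.1
```

Run:
```python
from h import *
move([.5197,.3905,.112],93.4)
p,d=viewer.camera("scene"); a=cv2.resize(p[190:330,300:440],(400,400))
p,d=viewer.camera("top"); b=cv2.resize(p[210:350,180:320],(400,400)); cv2.imwrite("pics/s6.png",np.hstack([a,b]))
```

```text
t 5.88 pos [0.5236 0.3387 0.219 ] y-ang 93.56 xaxis [ 0.0028  0.0057 -1.    ] F [0.6 9.  5.6] w 0.1
offset [107.3  51.3  -1. ]
twist 0.16
```

View pics/s6.png

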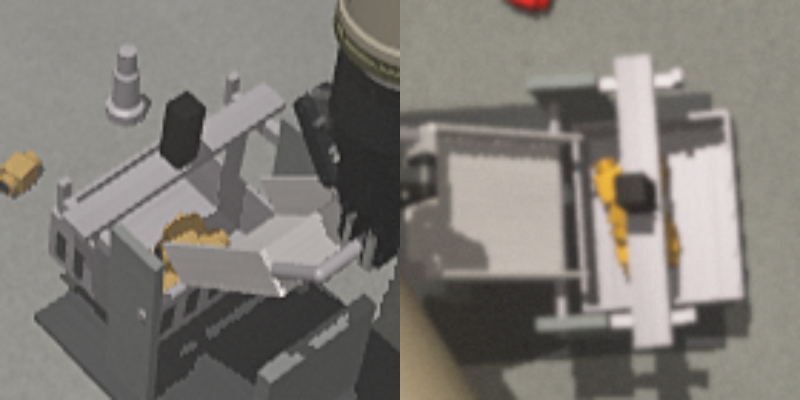

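{"name": "send_rows", "arguments": {"grip": [255,255,255,255,255], "offset": [[6.5,7.1,0],[13.3,13.8,0],[20.5,20,0],[28.1,25.7,0],[36,31.1,0]], "twist": [0,0,0,0,0]}}

```text
clock: 6.4
position: [0.522, 0.3686, 0.182]
ee_rot: [-0.02, 0.706, 0.023, 0.708]
ft_force: [1.1, 4.2, 2.0]
grip_width: 0.095
```

{"name": "send_rows", "arguments": {"grip": [255,255,255,255,255], "offset": [[8.2,4.8,0],[16.7,9.1,0],[25.5,12.9,0],[34.5,16.2,0],[43.6,18.9,0]], "twist": [0,0,0,0,0]}}

```text
clock: 6.82
position: [0.5209, 0.3866, 0.1374]
ee_rot: [-0.021, 0.706, 0.022, 0.707]
ft_force: [3.1, 4.2, 0.7]
grip_width: 0.098
```

{"name": "send_rows", "arguments": {"grip": [255,255,255,255,255], "offset": [[7.7,1.9,0],[13.9,3.1,0],[18.6,3.8,0],[21.7,4.2,0],[23.5,4.6,0]], "twist": [0,0,0,0,0]}}

```text
clock: 7.23
position: [0.5207, 0.3907, 0.1137]
ee_rot: [-0.021, 0.706, 0.022, 0.707]
ft_force: [2.1, 2.4, 5.0]
grip_width: 0.098
```

Run:
```python
from h import *
move([.5197,.3905,.112],93.4)
p,d=viewer.camera("scene"); a=cv2.resize(p[190:380,300:490],(400,400))
p,d=viewer.camera("top"); b=cv2.resize(p[210:350,160:300],(400,400)); cv2.imwrite("pics/s7.png",np.hstack([a,b]))
```

```text
t 7.23 pos [0.5207 0.3907 0.1137] y-ang 93.44 xaxis [ 1.1e-03  9.0e-04 -1.0e+00] F [2.1 2.4 5. ] w 0.098
offset [ 1.7 -0.1 -1. ]
twist 0.04
```

View pics/s7.png

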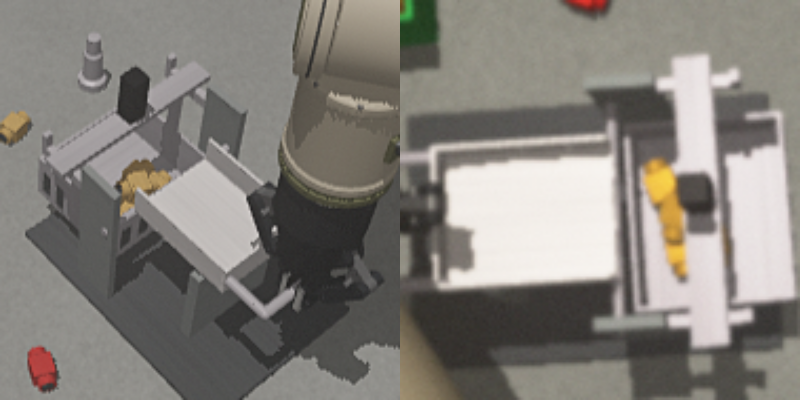

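{"name": "send_rows", "arguments": {"grip": [150,140,140,140,140], "offset": [[0,0,0],[0,0,0],[0,0,0],[0,0,0],[-8,0,0]], "twist": [0,0,0,0,0]}}

```text
clock: 7.75
position: [0.5194, 0.3892, 0.1202]
ee_rot: [-0.022, 0.708, 0.02, 0.706]
ft_force: [0.2, -0.3, 0.4]
grip_width: 0.443
```

{"name": "send_rows", "arguments": {"grip": [140,140,140,140,140], "offset": [[-20,0,0],[-45,0,0],[-75,0,0],[-110,0,0],[-145,0,0]], "twist": [0,0,0,0,0]}}

```text
clock: 8.17
position: [0.52, 0.3896, 0.2687]
ee_rot: [-0.021, 0.707, 0.021, 0.707]
ft_force: [-0.1, 0.8, 0.7]
grip_width: 0.448
```

Run:
```python
from h import *
move([.532,.173,.30],93.7)
p,d=viewer.camera("wrist"); cv2.imwrite("pics/w8.png",p)
p,d=viewer.camera("scene"); cv2.imwrite("pics/s8.png",cv2.resize(p[170:400,270:480],None,fx=2.6,fy=2.6))
```

```text
t 8.17 pos [0.52   0.3896 0.2687] y-ang 93.42 xaxis [-3.e-04 -3.e-04 -1.e+00] F [-0.1  0.8  0.7] w 0.448
offset [ -31.2 -217.    -0.9]
twist -0.28
```

View pics/w8.png

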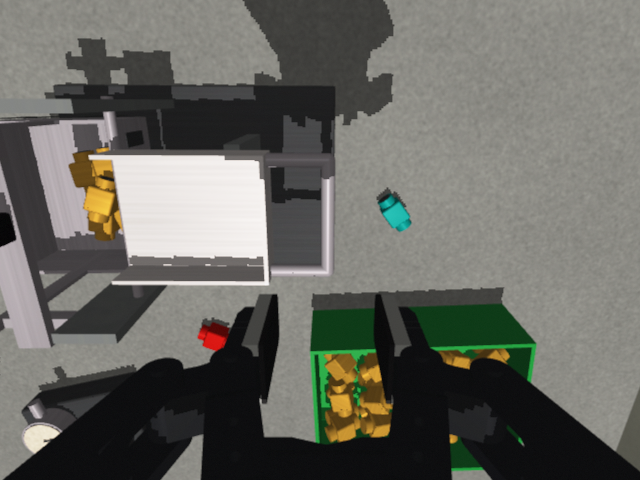

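View pics/s8.png

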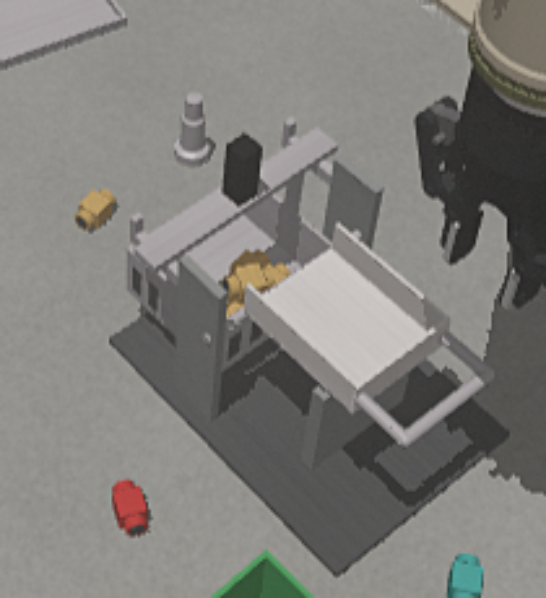

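{"name": "send_rows", "arguments": {"grip": [90,90,90,90,90], "offset": [[-10,-30,0],[-20,-70,0],[-30,-110,0],[-31,-150,-1],[-31,-190,-1]], "twist": [0,0,0,0,0], "newtons": 90}}

```text
clock: 8.68
position: [0.5306, 0.1985, 0.2988]
ee_rot: [-0.021, 0.706, 0.021, 0.707]
ft_force: [0.9, -0.0, 0.2]
grip_width: 0.643
```

{"name": "send_rows", "arguments": {"grip": [90,90,90,90,90], "offset": [[0,-20,0],[0,-27,0],[0,-27,0],[0,-27,0],[0,-27,0]], "twist": [0,0,0,0,0]}}

```text
clock: 9.1
position: [0.5318, 0.1754, 0.2975]
ee_rot: [-0.022, 0.707, 0.022, 0.707]
ft_force: [-0.5, -0.7, -0.4]
grip_width: 0.645
```

Run:
```python
from h import *
move([.532,.173,.30],93.7)
o=monitor.get_obs(); p,d=viewer.camera("wrist"); cv2.imwrite("pics/w9.png",p)
X=cloud("wrist",d); x,y,z=X[...,0],X[...,1],X[...,2]
print([(r["position"],r["score"]) for r in viewer.spot_point("grip_post","wrist")])
k=(z>.209)&(z<.22)&(abs(x-.532)<.04)&(abs(y-.173)<.04);q=X[k];print(len(q),q.min(0),q.max(0),q.mean(0),cv2.minAreaRect((q[:,:2]*1000).astype(np.float32)))
k=(z>.153)&(z<.163)&(abs(x-.532)<.12)&(abs(y-.173)<.025);q=X[k];print(q.min(0),q.max(0),cv2.fitLine(q[:,:2].astype(np.float32),cv2.DIST_HUBER,0,.001,.001).ravel())
```

```text
t 9.1 pos [0.5318 0.1754 0.2975] y-ang 93.58 xaxis [-5.e-04  5.e-04 -1.e+00] F [-0.5 -0.7 -0.4] w 0.645
offset [-2.5 -2.4  0. ]
twist -0.12
[([322.6, 229.0], 0.56)]
1055 [0.51987939 0.16215315 0.20908387] [0.54042961 0.18276945 0.21629516] [0.52944294 0.17239167 0.21402175] ((530.1046752929688, 172.3335418701172), (19.885313034057617, 19.706581115722656), 3.9978818893432617)
[0.43531705 0.14815984 0.15309956] [0.62640237 0.1936494  0.16286072] [0.99755216 0.06992631 0.51641244 0.17065158]
```

View pics/w9.png

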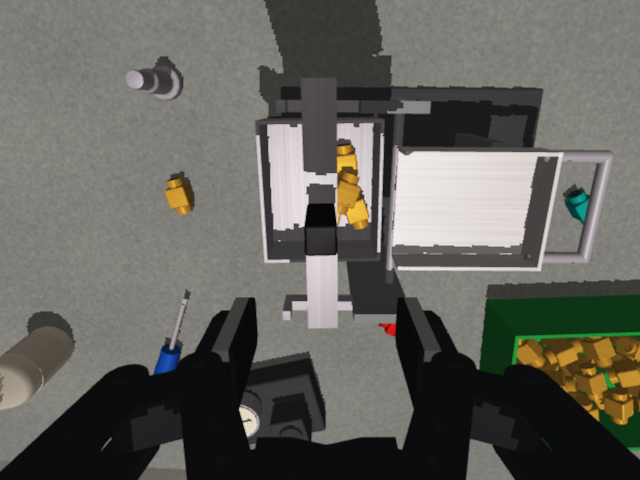

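{"name": "send_rows", "arguments": {"grip": [90,90,90,90,90], "offset": [[15,-2.5,-1.4],[32,-2.5,-1.4],[49,-2.5,-1.4],[66,-2.5,-1.4],[83,-2.5,-1.4]], "twist": [-0.4,-0.4,-0.4,-0.4,-0.4]}}

```text
clock: 9.62
position: [0.5308, 0.1721, 0.2137]
ee_rot: [-0.024, 0.707, 0.024, 0.707]
ft_force: [-0.3, -0.2, 0.7]
grip_width: 0.647
```

{"name": "send_rows", "arguments": {"grip": [90,90,90,90,90], "offset": [[12,0,0],[23,0,0],[33,0,0],[40,0,0],[42,0,0]], "twist": [0,0,0,0,0]}}

```text
clock: 10.03
position: [0.5307, 0.1709, 0.1716]
ee_rot: [-0.024, 0.707, 0.024, 0.706]
ft_force: [0.4, -0.2, 0.0]
grip_width: 0.648
```

Run:
```python
from h import *
move([.5305,.1725,.172],94)
p,d=viewer.camera("wrist"); cv2.imwrite("pics/w10.png",p)
```

```text
t 10.03 pos [0.5307 0.1709 0.1716] y-ang 93.85 xaxis [-1.1e-03 -4.0e-04 -1.0e+00] F [ 0.4 -0.2  0. ] w 0.648
offset [-0.4  1.6 -0.1]
twist -0.15
```

View pics/w10.png

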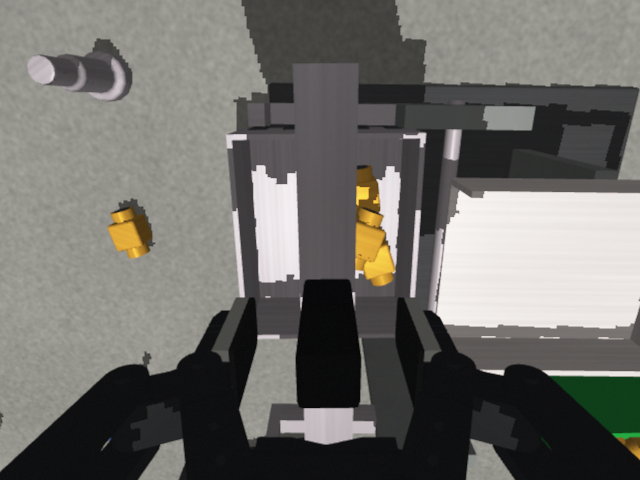

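{"name": "send_rows", "arguments": {"grip": [150,200,255,255,255], "offset": [[0,1,0],[0,1,0],[0,1,0],[0,1,0],[0,1,0]], "twist": [0,0,0,0,0], "newtons": 90}}

```text
clock: 10.5
position: [0.5314, 0.1719, 0.1736]
ee_rot: [-0.023, 0.706, 0.024, 0.707]
ft_force: [-0.3, -0.5, 5.9]
grip_width: 0.222
```

{"name": "send_rows", "arguments": {"grip": [255,255,255,255,255], "offset": [[0,0,0],[-1,0,0],[-3,0,0],[-6,0,0],[-9,0,0]], "twist": [0,0,0,0,0]}}

```text
clock: 10.92
position: [0.5304, 0.1717, 0.1812]
ee_rot: [-0.024, 0.707, 0.023, 0.706]
ft_force: [-0.4, 0.8, -5.4]
grip_width: 0.222
```

{"name": "send_rows", "arguments": {"grip": [255,255,255,255,255], "offset": [[-4,0,0],[-9,0,0],[-15,0,0],[-23,0,0],[-33,0,0]], "twist": [0,0,0,0,0]}}

```text
clock: 11.33
position: [0.5308, 0.1718, 0.2153]
ee_rot: [-0.024, 0.707, 0.024, 0.707]
ft_force: [-0.2, 0.5, -5.7]
grip_width: 0.226
```

Run:
```python
from h import *
move([.5305,.1725,.32],94)
p,d=viewer.camera("scene"); cv2.imwrite("pics/s11.png",cv2.resize(p[130:360,250:460],None,fx=2.6,fy=2.6))
```

```text
t 11.33 pos [0.5308 0.1718 0.2153] y-ang 93.83 xaxis [-5.e-04 -2.e-04 -1.e+00] F [-0.2  0.5 -5.7] w 0.226
offset [-104.7    0.7   -0.3]
twist -0.17
```

View pics/s11.png

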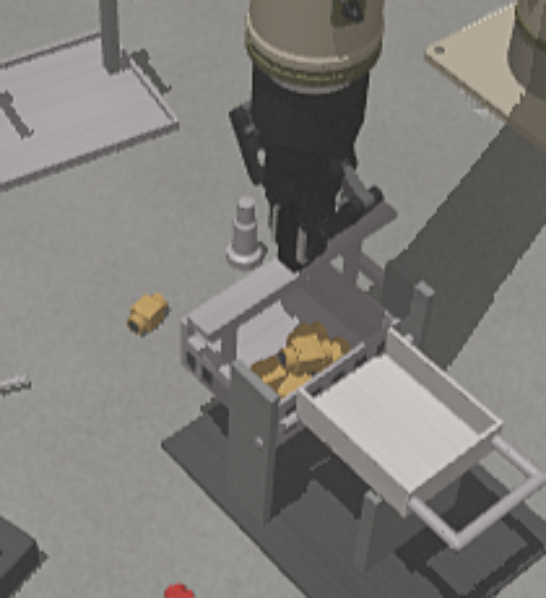

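{"name": "send_rows", "arguments": {"grip": [255,255,255,255,255], "offset": [[-12,0,0],[-25,0,0],[-38,0,0],[-51,0,0],[-64,0,0]], "twist": [0,0,0,0,0]}}

```text
clock: 11.8
position: [0.5309, 0.1718, 0.2801]
ee_rot: [-0.024, 0.707, 0.024, 0.707]
ft_force: [-0.1, -0.3, -5.8]
grip_width: 0.225
```

{"name": "send_rows", "arguments": {"grip": [255,255,255,255,255], "offset": [[-13,0,0],[-26,-2,0],[-38,-6,-1],[-47,-13,-2.5],[-53,-23,-4.5]], "twist": [0,0,0,0,0]}}

```text
clock: 12.22
position: [0.528, 0.1485, 0.333]
ee_rot: [-0.024, 0.706, 0.024, 0.707]
ft_force: [0.7, -0.5, -5.7]
grip_width: 0.221
```

{"name": "send_rows", "arguments": {"grip": [255,255,255,255,255], "offset": [[-2,-12,-2.5],[-2,-26,-5],[-2,-41,-8],[-2,-57,-11],[-2,-73,-14]], "twist": [0,0,0,0,0]}}

```text
clock: 12.63
position: [0.5183, 0.0725, 0.333]
ee_rot: [-0.023, 0.707, 0.023, 0.706]
ft_force: [0.5, -0.1, -5.7]
grip_width: 0.221
```

Run:
```python
from h import *
move([.4755,-.267,.33],81.6)
p,d=viewer.camera("scene"); cv2.imwrite("pics/s12.png",p[60:360,150:460])
```

```text
t 12.63 pos [0.5183 0.0725 0.333 ] y-ang 93.77 xaxis [-1.1e-03 -3.0e-04 -1.0e+00] F [ 0.5 -0.1 -5.7] w 0.221
offset [   3.2 -335.9  -65. ]
twist 12.17
```

View pics/s12.png

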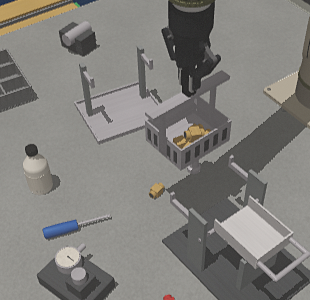

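{"name": "send_rows", "arguments": {"grip": [255,255,255,255,255], "offset": [[0,-16,-3],[0,-33,-6.3],[0,-50,-9.6],[0,-67,-13],[0,-84,-16.2]], "twist": [0,0,0,0,0]}}

```text
clock: 13.1
position: [0.5075, -0.0123, 0.3331]
ee_rot: [-0.023, 0.707, 0.023, 0.706]
ft_force: [0.3, -0.5, -5.3]
grip_width: 0.218
```

{"name": "send_rows", "arguments": {"grip": [255,255,255,255,255], "offset": [[0,-17,-3.3],[0,-34,-6.6],[0,-51,-10],[0,-68,-13],[0,-85,-16.2]], "twist": [0,0,0,0,0]}}

```text
clock: 13.52
position: [0.4968, -0.098, 0.3331]
ee_rot: [-0.023, 0.707, 0.023, 0.706]
ft_force: [-0.4, -0.3, -5.5]
grip_width: 0.221
```

{"name": "send_rows", "arguments": {"grip": [255,255,255,255,255], "offset": [[0,-17,-3.3],[0,-34,-6.6],[0,-50,-10],[0,-65,-13],[0,-78,-15]], "twist": [1.5,4,7,10,12.2]}}

```text
clock: 13.93
position: [0.4876, -0.1767, 0.3336]
ee_rot: [0.054, 0.705, -0.054, 0.705]
ft_force: [0.9, 0.1, -5.5]
grip_width: 0.219
```

Run:
```python
from h import *
move([.4755,-.267,.33],81.6)
p,d=viewer.camera("scene"); cv2.imwrite("pics/s13.png",cv2.resize(p[60:260,180:380],(600,600)))
```

```text
t 13.93 pos [ 0.4876 -0.1767  0.3336] y-ang 81.26 xaxis [-1.e-04 -0.e+00 -1.e+00] F [ 0.9  0.1 -5.5] w 0.219
offset [  3.7 -91.1   1.7]
twist -0.34
```

View pics/s13.png

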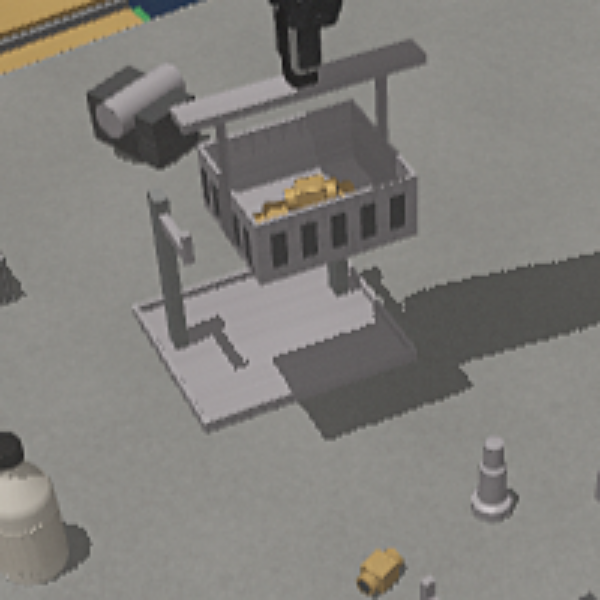

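Run:
```python
from h import *
def rel(q):
    return q
for c in ["top","scene"]:
  X=cloud(c,np.load(f"/tmp/{c}d.npy"));x,y,z=X[...,0],X[...,1],X[...,2]
  for ang in (-8.4,):
    a=np.radians(ang);b=np.array([np.cos(a),np.sin(a)]);n=np.array([-np.sin(a),np.cos(a)])
    for lo,hi in((.5,.6),(.35,.45)):
      k=(z>.147)&(z<.154)&(y>-.35)&(y<-.2)&(x>lo)&(x<hi)
      q=X[k][:,:2]-[.4755,-.267]; u,v=q@b*1000,q@n*1000
      print(c,len(u),"u 5-95",np.percentile(u,[3,50,97]).round(1),"v",np.percentile(v,[3,50,97]).round(1))
      s=np.polyfit(v,u,1); print("  slope deg",np.degrees(s[0]).round(2))
      k=(z>.158)&(z<.172)&(y>-.35)&(y<-.2)&(x>lo)&(x<hi)
      q=X[k][:,:2]-[.4755,-.267]; v=q@n*1000;u=q@b*1000
      t=v>15;p=v<-15; print("  tip v",v[t].min().round(1),v[t].max().round(1),"post v",v[p].min().round(1),v[p].max().round(1),"u",np.percentile(u,[3,97]).round(1))
```

```text
top 121 u 5-95 [73.4 78.4 83.2] v [-33.1  -2.5  32.1]
  slope deg 1.57
  tip v 26.2 32.6 post v -40.6 -21.6 u [73.5 85. ]
top 109 u 5-95 [-80.8 -76.7 -72.7] v [-23.1  -3.1  21. ]
  slope deg -0.01
  tip v 26.5 32.8 post v -40.4 -21.7 u [-82.3 -71. ]
scene 52 u 5-95 [73.7 79.1 83.3] v [-34.   -4.1  33.8]
  slope deg -1.12
  tip v 22.9 36.6 post v -42.3 -19.8 u [72. 83.]
scene 61 u 5-95 [-82.6 -76.4 -72.7] v [-36.5  -3.3  32.4]
  slope deg -1.09
  tip v 27.2 32.3 post v -41.8 -19.6 u [-83.9 -71.9]
```

{"name": "send_rows", "arguments": {"grip": [255,255,255,255,255], "offset": [[0,-13,0.5],[0,-27,1],[0,-41,1.5],[0,-54,2],[0,-66,2.5]], "twist": [-0.1,-0.2,-0.3,-0.3,-0.3]}}

```text
clock: 14.4
position: [0.4809, -0.2415, 0.3336]
ee_rot: [0.05, 0.705, -0.05, 0.705]
ft_force: [0.3, 0.2, -6.3]
grip_width: 0.225
```

{"name": "send_rows", "arguments": {"grip": [255,255,255,255,255], "offset": [[0,-10,0.5],[0,-17,0.5],[0,-22,0.5],[0,-23.5,0.5],[0,-23.5,0.5]], "twist": [0,0,0,0,0]}}

```text
clock: 14.82
position: [0.4782, -0.2638, 0.3336]
ee_rot: [0.05, 0.705, -0.05, 0.705]
ft_force: [0.3, -0.7, -6.1]
grip_width: 0.225
```

Run:
```python
from h import *
move([.477,-.2655,.33],81.6)
p,d=viewer.camera("scene"); a=cv2.resize(p[60:260,180:380],(400,400))
p,d2=viewer.camera("top"); b=cv2.resize(p[200:400,400:600],(400,400))
cv2.imwrite("pics/s14.png",np.hstack([a,b]))
X=cloud("top",d2);x,y,z=X[...,0],X[...,1],X[...,2]
X2=cloud("scene",d)
for X in(X,X2):
  x,y,z=X[...,0],X[...,1],X[...,2]
  k=(z>.30)&(z<.33)&(x>.35)&(x<.6)&(y>-.33)&(y<-.2);q=X[k];print(len(q),np.median(q[:,2]),cv2.minAreaRect((q[:,:2]*1000).astype(np.float32)))
```

```text
t 14.82 pos [ 0.4782 -0.2638  0.3336] y-ang 81.91 xaxis [-1.e-04  2.e-04 -1.e+00] F [ 0.3 -0.7 -6.1] w 0.225
offset [ 3.6 -1.9 -1. ]
twist 0.31
1646 0.31777425776097123 ((478.6979064941406, -261.775390625), (26.26884651184082, 190.35995483398438), 82.15263366699219)
769 0.3176319777244951 ((476.7177429199219, -262.2213439941406), (32.36381912231445, 190.9822235107422), 81.46541595458984)
```

View pics/s14.png

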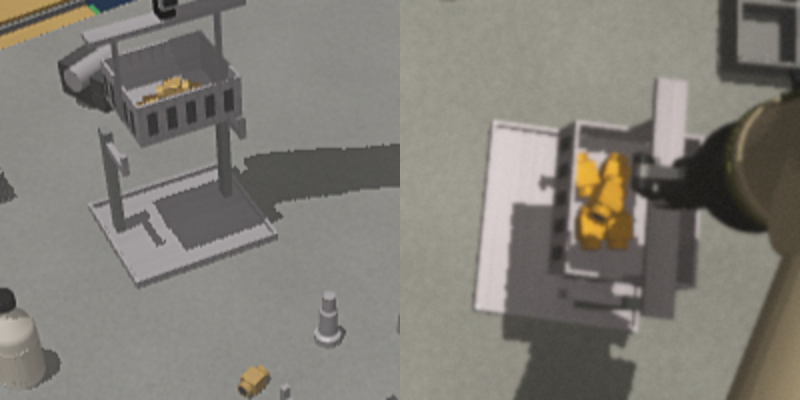

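{"name": "send_rows", "arguments": {"grip": [255,255,255,255,255], "offset": [[8,-1,-0.5],[20,-2.5,-0.9],[34,-2.5,-0.9],[48,-2.5,-0.9],[62,-2.5,-0.9]], "twist": [0.2,0.3,0.3,0.3,0.3]}}

```text
clock: 15.33
position: [0.4765, -0.2658, 0.2698]
ee_rot: [0.052, 0.706, -0.051, 0.705]
ft_force: [-0.8, -1.0, -5.6]
grip_width: 0.22
```

{"name": "send_rows", "arguments": {"grip": [255,255,255,255,255], "offset": [[14,0,0],[28,0,0],[40,0,0],[50,0,0],[57,0,0]], "twist": [0,0,0,0,0]}}

```text
clock: 15.75
position: [0.4765, -0.2658, 0.213]
ee_rot: [0.052, 0.706, -0.051, 0.705]
ft_force: [-0.4, -0.8, -5.3]
grip_width: 0.224
```

Run:
```python
from h import *
move([.477,-.2655,.1735],81.6)
p,d=viewer.camera("scene"); a=cv2.resize(p[60:260,180:380],(400,400))
p,d2=viewer.camera("top"); b=cv2.resize(p[220:370,420:570],(400,400))
cv2.imwrite("pics/s15.png",np.hstack([a,b]))
```

```text
t 15.75 pos [ 0.4765 -0.2658  0.213 ] y-ang 81.64 xaxis [-1.4e-03  5.0e-04 -1.0e+00] F [-0.4 -0.8 -5.3] w 0.224
offset [39.5  0.3  0.5]
twist 0.04
```

View pics/s15.png

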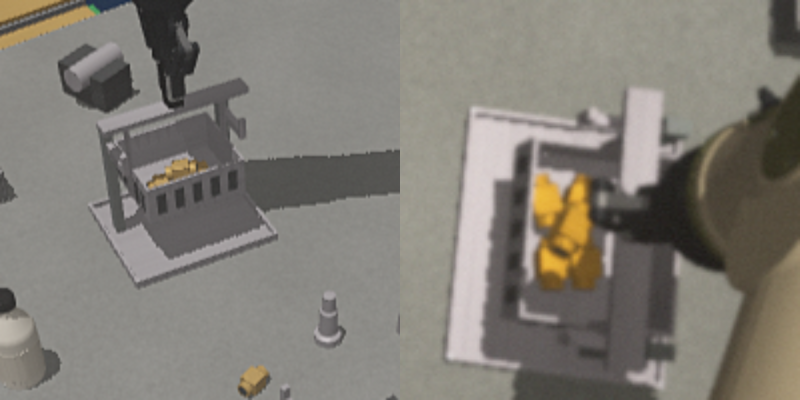

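{"name": "send_rows", "arguments": {"grip": [255,255,255,255,255], "offset": [[8,0,0],[16,0,0],[23,0,0],[29,0,0],[34,0,0]], "twist": [0,0,0,0,0]}}

```text
clock: 16.27
position: [0.4768, -0.266, 0.1798]
ee_rot: [0.052, 0.705, -0.052, 0.705]
ft_force: [-0.3, 0.7, -5.3]
grip_width: 0.217
```

{"name": "send_rows", "arguments": {"grip": [255,255,255,255,255], "offset": [[1.5,0,0],[2.5,0,0],[3.5,0,0],[4.5,0,0],[5,0,0]], "twist": [0,0,0,0,0]}}

```text
clock: 16.68
position: [0.4771, -0.2661, 0.1758]
ee_rot: [0.052, 0.705, -0.052, 0.705]
ft_force: [-0.0, -0.4, -5.4]
grip_width: 0.222
```

{"name": "send_rows", "arguments": {"grip": [255,255,255,255,255], "offset": [[0.5,0,0],[1,0,0],[1.5,0,0],[2,0,0],[2.5,0,0]], "twist": [0,0,0,0,0]}}

```text
clock: 17.1
position: [0.477, -0.2661, 0.1736]
ee_rot: [0.052, 0.705, -0.052, 0.705]
ft_force: [-4.7, 2.2, 4.7]
grip_width: 0.221
```

Run:
```python
from h import *
move([.477,-.2655,.1735],81.6)
p,d=viewer.camera("scene"); a=cv2.resize(p[80:220,200:340],(400,400))
p,d2=viewer.camera("top"); b=cv2.resize(p[220:370,420:570],(400,400))
cv2.imwrite("pics/s16.png",np.hstack([a,b]))
for X in(cloud("scene",d),cloud("top",d2)):
  x,y,z=X[...,0],X[...,1],X[...,2]
  for lo,hi in((.375,.42),(.53,.58)):
    k=(z>.152)&(z<.18)&(x>lo)&(x<hi)&(y>-.29)&(y<-.24);q=X[k];print(len(q),np.percentile(q[:,2],[20,50,80]).round(4),q[:,:2].mean(0).round(4))
```

```text
t 17.1 pos [ 0.477  -0.2661  0.1736] y-ang 81.63 xaxis [ 3.e-04  3.e-04 -1.e+00] F [-4.7  2.2  4.7] w 0.221
offset [ 0.1  0.6 -0.1]
twist 0.03
145 [0.1561 0.1582 0.1603] [ 0.4003 -0.2597]
154 [0.1562 0.1578 0.1599] [ 0.5516 -0.269 ]
337 [0.1566 0.1584 0.1604] [ 0.4004 -0.2586]
332 [0.1562 0.158  0.1599] [ 0.5514 -0.2718]
```

View pics/s16.png

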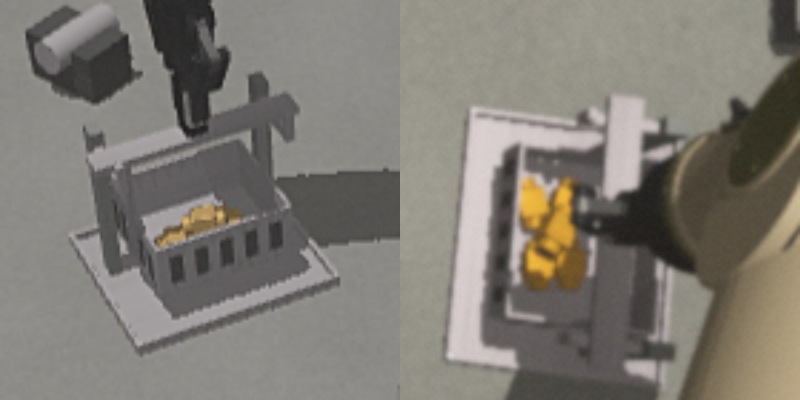

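{"name": "send_rows", "arguments": {"grip": [180,150,120,100,90], "offset": [[0,0,0],[0,0,0],[0,0,0],[0,0,0],[0,0,0]], "twist": [0,0,0,0,0], "newtons": 20}}

```text
clock: 17.62
position: [0.4771, -0.2662, 0.1733]
ee_rot: [0.052, 0.705, -0.052, 0.705]
ft_force: [-0.4, 0.4, -0.3]
grip_width: 0.646
```

Run:
```python
from h import *
move([.477,-.2655,.1735],81.6)
o=monitor.get_obs(); p,d=viewer.camera("wrist"); cv2.imwrite("pics/w17.png",p)
```

```text
t 17.62 pos [ 0.4771 -0.2662  0.1733] y-ang 81.63 xaxis [ 4.e-04 -1.e-04 -1.e+00] F [-0.4  0.4 -0.3] w 0.646
offset [-0.2  0.7 -0.2]
twist 0.03
```

View pics/w17.png

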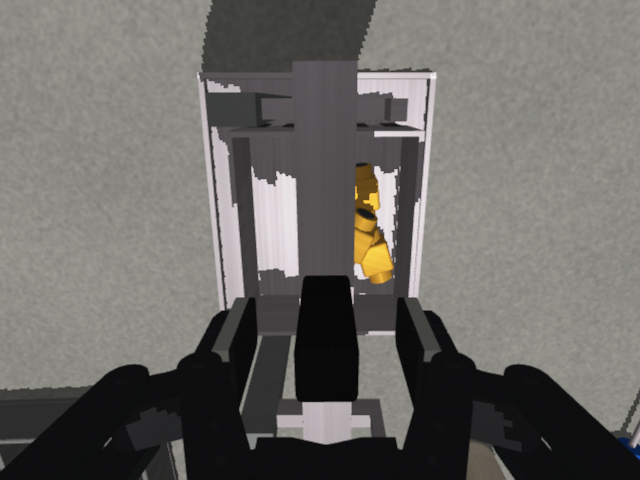

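Post is clear between the open fingers. Retreat straight up.

{"name": "send_rows", "arguments": {"grip": [90,90,90,90,90], "offset": [[-6,0,0],[-18,0,0],[-36,0,0],[-58,0,0],[-80,0,0]], "twist": [0,0,0,0,0]}}

```text
clock: 18.08
position: [0.4768, -0.2662, 0.2552]
ee_rot: [0.052, 0.705, -0.052, 0.705]
ft_force: [1.6, -0.2, 0.1]
grip_width: 0.646
```

{"name": "send_rows", "arguments": {"grip": [90,90,90,90,90], "offset": [[-20,0,0],[-40,0,0],[-60,0,0],[-75,0,0],[-80,0,0]], "twist": [0,0,0,0,0]}}

```text
clock: 18.5
position: [0.4775, -0.2667, 0.3367]
ee_rot: [0.051, 0.704, -0.052, 0.707]
ft_force: [0.2, -0.1, -0.1]
grip_width: 0.647
```

Run:
```python
from h import *
move([.477,-.2655,.1735],81.6)
p,d=viewer.camera("scene"); a=p[60:460,100:500].copy()
p,d2=viewer.camera("top"); b=cv2.resize(p[180:380,420:620],(400,400)); cv2.imwrite("pics/topf.png",p)
cv2.imwrite("pics/s18.png",np.hstack([a,b]))
for X in(cloud("scene",d),cloud("top",d2)):
  x,y,z=X[...,0],X[...,1],X[...,2]
  for lo,hi in((.375,.42),(.53,.58)):
    k=(z>.152)&(z<.18)&(x>lo)&(x<hi)&(y>-.29)&(y<-.24);q=X[k];print(len(q),np.percentile(q[:,2],[20,50,80]).round(4),q[:,:2].mean(0).round(4))
```

```text
t 18.5 pos [ 0.4775 -0.2667  0.3367] y-ang 81.61 xaxis [ 0.0041 -0.0011 -1.    ] F [ 0.2 -0.1 -0.1] w 0.647
offset [163.2   1.2  -1.3]
twist 0.01
145 [0.1561 0.158  0.16  ] [ 0.3997 -0.2599]
160 [0.1556 0.1579 0.1598] [ 0.5517 -0.269 ]
335 [0.1564 0.1585 0.1608] [ 0.4004 -0.2585]
332 [0.1561 0.1579 0.1598] [ 0.5511 -0.2717]
```

View pics/s18.png

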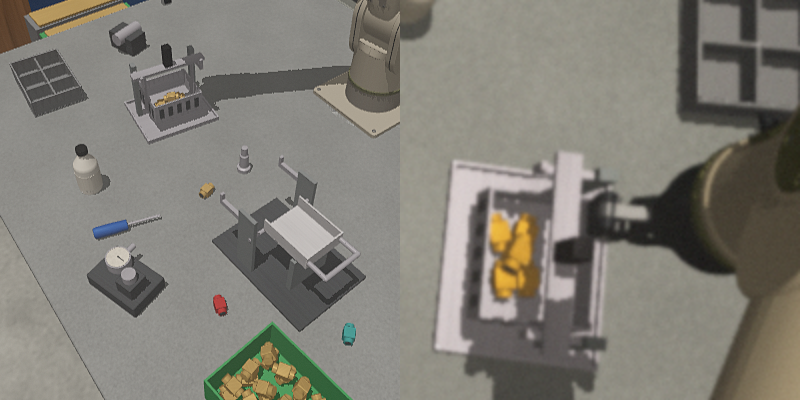

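View pics/topf.png

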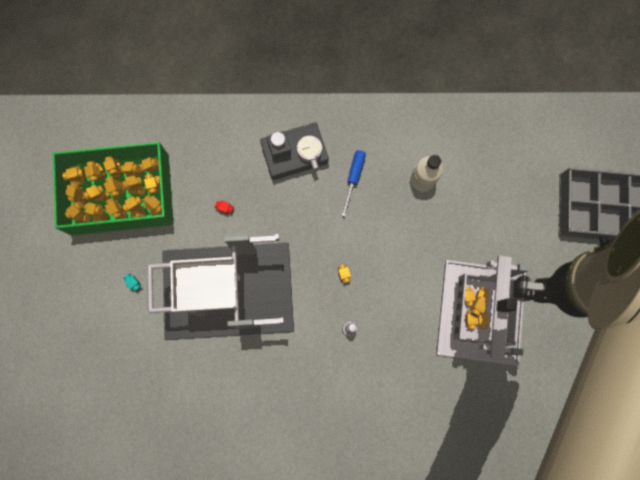

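```bash
python3 -c "
from workcell import manip; print(manip.hand_in())"
```

```text
the job is handed in; nothing more can be done
None
```

The basket with the fittings now hangs in both of the drip stand's hooks, and the tray is back down flat. I handed the job in at about 18.5 s of the 64 s allowed; handing in gives no verdict.

I gripped the tray handle and raised it to about 0.75 rad. The fittings slid out at about 0.6 rad, and I lowered the tray and let go. Then I lifted the basket by its post, carried it level, lowered it until the stand took its weight, opened the gripper and backed straight up.

**What the last checks showed:**
- **Basket:** the depth readings put both ends of the bar's top at 158 mm, which is where it should be when resting in the hooks. The readings were the same before release and after backing away.
- **Gripper:** it was clear of everything, with no force left on the wrist.
- **Fittings:** the tray is empty and no fittings have spilled. I counted them only by eye in the overhead views; the heap overlaps, so I could not confirm five separately with the detectors.
- **Other things:** the red and turquoise look-alikes, the spare fitting, plug gauge, deburrer and bottle look unmoved in the overhead picture. I did not measure them.
- **Forces:** the wrist readings I saw stayed under 10 N.

One disagreement came up: two wrist-camera readings of the handle, taken while the arm was still settling, differed by about 12 mm. I measured again once it was still, and that agreed with the fixed cameras.

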